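# Close-pack the tooling tray

## Task

Pack the tooling tray for the machine: without lifting them, push the two blocks in the tray apart to its ends, so that the shank holder standing on the bench fits in between. Then stand the holder between them, shank up and flat on the tray floor, setting it down rather than dropping it. Leave the jar, the screwdriver and the collar alone.

Things in the scene. Friction and masses are not known exactly. Their poses are not given: they have to be found in the camera images.
- tray: Grey open-topped rectangular tray, fixed to the bench: outside 120 mm (its x) x 166 mm (its y) x 35 mm high (all sizes here in mm), walls and floor 5 thick, so inside 110 x 156 and 30 deep. Origin: centre of the underside; z up.
- step_block: Bare aluminium block with a stepped (narrower) top, lying loose in the tray towards the tray's -y end: 96 mm (its x, along the tray's x) x 46 mm (its y) x 40 mm high; the lower 22 is the full 96 long, above that only the middle 56. Its two long 46-apart sides are flat from top to bottom. Origin: centre of the underside; z up. About 0.4 kg.
- slot_block: Bare steel-grey block with a 36 wide slot across the middle of its top, lying loose in the tray towards the tray's +y end: 96 mm (its x, along the tray's x) x 46 mm (its y) x 40 mm high, slot 20 deep running along its y. Origin: centre of the underside; z up. About 0.5 kg. At the start 37 to 44 mm are free between the two blocks.
- holder: Shank holder standing on the bench: a steel base 70 mm (its x) x 56 mm (its y) x 40 mm high with a centred upright aluminium shank on top, 40 mm (its x) x 30 mm (its y), from 40 to 90 mm above the underside. Fits only with its y along the tray's y (either way round), 8 mm to spare with both blocks at the tray ends. Origin: centre of the underside; z up. About 0.6 kg.
- paste_jar: Bystander: closed white jar, 52 mm across, 60 mm high. Origin: centre of the underside.
- driver: Bystander: screwdriver with black handle lying on the bench. Origin: underside, on its length axis (its x).
- collar: Bystander: dark steel ring lying flat, 60 mm across, 22 mm high. Origin: centre of the underside.

How it is judged:
On the way:
1. the two blocks have been pushed apart so far that the holder can go between (block centres more than 98.5 mm apart) (horizontal distance between step_block and slot_block above 0.0985 m), for 0.2 s.
At the end, for the whole second after the job is handed in: All three parts are inside the tray (block centres within 62 mm and the holder's within 25 mm of the tray's centre, seen from above), flat on its floor (underside within 3 mm of it, tilt under 0.06 rad) and at rest, the holder shank up between the two blocks (block centres more than 98.5 mm apart) (z of step_block in the frame of tray between 0.002 and 0.008 m and angle between each of step_block, slot_block, holder's own z axis and vertical below 0.06 rad and linear speed of each of step_block, slot_block, holder below 0.02 m/s and z of slot_block in the frame of tray between 0.002 and 0.008 m and z of holder in the frame of tray between 0.002 and 0.008 m and horizontal distance between each of step_block, slot_block and tray below 0.062 m and horizontal distance between holder and tray below 0.025 m and horizontal distance between step_block and slot_block above 0.0985 m); the robot touches nothing.
It fails at once if the stepped block is lifted (more than 15 mm off the tray floor) (z of step_block in the frame of tray above 0.02 m).
It fails at once if the slotted block is lifted (more than 15 mm off the tray floor) (z of slot_block in the frame of tray above 0.02 m).
It fails at once if the holder is dropped (faster than 0.6 m/s out of the fingers) (linear speed of holder above 0.6 m/s and contact force between the fingers and holder below 0.5 N).
It fails at once if the jar, the screwdriver or the collar is moved more than 30 mm (distance of any of paste_jar, driver, collar from where it was at the start of the episode above 0.03 m).
It also fails if it takes over 53 s, if anything falls off the work surface, if the arm or the gripper's body presses on something with over 40 N, if the wrist force passes 120 N, or if a joint passes its speed limit or range.

## Robot

A 7-joint arm with a two-finger parallel gripper is mounted at the origin on the work surface. World frame = base frame: x ahead of the robot, y to its left, z up, the work surface at z = 0. Lengths are in m, angles in rad, forces in N, time in s.
With the tool pointing down it reaches from about 0.4 to 0.85 m from the base axis. Payload 10.4 kg.
Tool frame: the origin (TCP) lies at the very end of the fingers, on their centre line; the grasp point (between the pads) lies 19 mm behind it; z points along the fingers, y is the direction in which the jaws open and shut (so a half turn about z gives the same grasp; the last joint's range is limited). The gripper opens to 85 mm and grips with 20 to 120 N. Pads are 22 mm wide; open, the fingers measure 114 mm over their backs; the gripper's body (76 mm by 85 mm) begins 54 mm behind the grasp point. The pads swing forward as they close: fully open they stand 13 mm farther back than shut.
Start: joints at [1.143, 0.332, -0.065, 1.46, 0.022, 1.35, -0.088], TCP at [0.246, -0.575, 0.231] pointing down, gripper open.
Joint ranges: [-2.6, 2.6], [-0.5, 2.12], [-1.47, 1.34], [0.16, 2.42], [-1.27, 4.41], [0.06, 2.06], [-2.6, 2.6]. Speed limits (rad/s): [2.22, 2.22, 2.79, 2.79, 3.14, 3.14, 3.14].

## Interface

Orientations are given as a unit quaternion [x, y, z, w].
In Python, from workcell import get_obs, camera, camera_info, hand_in gives the robot as it stands.
- The arm moves only by the tool move_arm, never from a script. Its argument "moves" is a list of rows, each a list of 3 entries, a list of its own where there are three numbers: the shift along the tool's x, y, z in units of 25 mm (1.0 is 25 mm), then the turn, a rotation vector about the tool's x, y, z in degrees, then the opening, from 0 (shut) to 1 (fully open). A call has 1 to 5 rows; each row shifts and turns the commanded pose from where the row before left it, along the tool's axes as they then stand; what a row does not reach is not made up. A row lasts 1/8 s, in which the tool goes at most 62.5 mm and 10.7 degrees, less where a joint would pass 70% of its speed; a pose out of reach is approached as far as the arm can. A call is refused whole if a number of a shift passes 1 or a number of a turn 10.7, either way. A call with a gripper value outside its range is refused whole. The fingers move at their own pace and stop on an object; "squeeze" is the grip in N (left out, the last holds). Time passes only in rows, so rows that do not move let the fingers close. It gives the time, the measured TCP pose, the force and the opening at its end, in the units of the state.
- get_obs(): the state, without advancing time (a new reading comes with each control period).
- camera(name): name is "scene" or "side" or "wrist"; returns the picture (384x512x3 uint8, red, green, blue); there is no depth.
- camera_info(name): a dict with "fx", "fy", "cx", "cy" (pixels), "origin" and "rotation" of the camera in the world. Camera axes: x right, y down, z forward; pixel columns grow to the right and rows downward; lengths in m; the calibration is good to about 2 mm. A picture is of the moment at which its call begins: read the wrist's pose just before it. camera_info takes no time and is no camera call; for the wrist camera it gives the pose at the moment of the call.
- hand_in(): hands the job in, once; it reports no verdict.
The state is a dict: "clock": time; "joint_pos": joint angles; "joint_velocities": joint speeds; "tau": joint torques, N m; "position": TCP position; "ee_rot": TCP orientation; "ft_force": force on the tool from outside, world axes, zero at the start; "torque": the same for the moment, N m; "grip_width": opening from 0.0 (shut) to 1.0 (fully open).
Only numpy, scipy, OpenCV 4.12 (cv2) and the standard library are available. Lean on these libraries where they do the work, as an engineer would, in place of code of your own. Each camera call takes 0.05 s, during which the arm holds its last target. There are 200 camera calls.

## Working session

There is one attempt and no reset: what is moved stays moved. The work goes in short steps, Python scripts to look and compute and a tool call to move; the robot and the scene stay as the last step left them, time stands still between calls to the robot, and variables do not carry over. Pictures are saved under pics/ and viewed, about 8 in all and at most 12, crops included, and the job is handed in when it is done.

Besides the shell and the picture viewer there is one more tool, called after "Emit:" as name(argument=value, ...), one argument or row to a line, values as JSON. move_arm: Moves the arm, as the interface text tells. Its arguments: {"type":"object","properties":{"moves":{"type":"array","items":{"type":"array"}},"squeeze":{"type":"number"}},"required":["moves"]}

```bash
mkdir -p pics
cat > h.py <<'E'
import numpy as np, cv2, json
from workcell import get_obs, camera, camera_info, hand_in
def snap(n,f):
    i=camera_info(n); im=camera(n); cv2.imwrite(f'pics/{f}.png',im[:,:,::-1])
    json.dump({k:np.array(v).tolist() for k,v in i.items()},open(f'pics/{f}.json','w')); return im
def ray(f,u,v):
    i=json.load(open(f'pics/{f}.json')); R=np.array(i['rotation'])
    d=R@np.array([(u-i['cx'])/i['fx'],(v-i['cy'])/i['fy'],1]); return np.array(i['origin']),d/np.linalg.norm(d)
def onz(f,u,v,z):
    o,d=ray(f,u,v); return o+d*(z-o[2])/d[2]
def tri(f1,p1,f2,p2):
    o1,d1=ray(f1,*p1);o2,d2=ray(f2,*p2)
    t=np.linalg.lstsq(np.c_[d1,-d2],o2-o1,rcond=None)[0]
    a=o1+t[0]*d1;b=o2+t[1]*d2; return (a+b)/2,np.linalg.norm(a-b)
E
python3 - <<'E'
from h import *
for n in ['scene','side','wrist']:
    snap(n,n+'0'); i=camera_info(n); print(n,i['fx'],np.round(i['origin'],3),np.round(i['rotation'],3).tolist())
o=get_obs(); print(o)
a=[cv2.imread(f'pics/{n}0.png') for n in ['scene','side']]
cv2.imwrite('pics/a.png',cv2.resize(a[0],(768,576)));cv2.imwrite('pics/b.png',cv2.resize(a[1],(768,576)))
E
```

```text
scene 486.7631174501375 [0.997 0.688 1.038] [0.245, 0.92, -0.295, -0.08]
side 365.32692151495075 [ 0.466 -0.495  0.7  ] [0.919, -0.148, 0.048, -0.363]
wrist 280.9187927711398 [ 0.311 -0.546  0.373] [0.827, -0.545, -0.078, 0.117]
{'clock': 0.15, 'joint_pos': array([ 1.14339086,  0.33273657, -0.06473445,  1.4607117 ,  0.02161832,
        1.34992331, -0.08850262]), 'joint_velocities': array([-1.02683325e-03, -1.30934028e-03, -1.66017479e-03, -2.43522145e-03,
        4.75767543e-05, -1.00743643e-03,  1.63297733e-03]), 'tau': array([ 4.42283044e-04, -6.25832605e+01,  4.89792530e-02, -3.91852677e+01,
        1.63623830e-02,  7.41208991e-03, -5.38016479e-05]), 'position': array([ 0.24605445, -0.57422646,  0.23071016]), 'ee_rot': array([ 9.79581219e-01,  2.01048108e-01, -1.34483693e-04, -5.24342205e-04]), 'ft_force': array([ 0.38467117, -0.44221642, -0.5612896 ]), 'torque': array([0.01751059, 0.02584384, 0.03325783]), 'grip_width': 0.9993413870122139}
```

View pics/a.png

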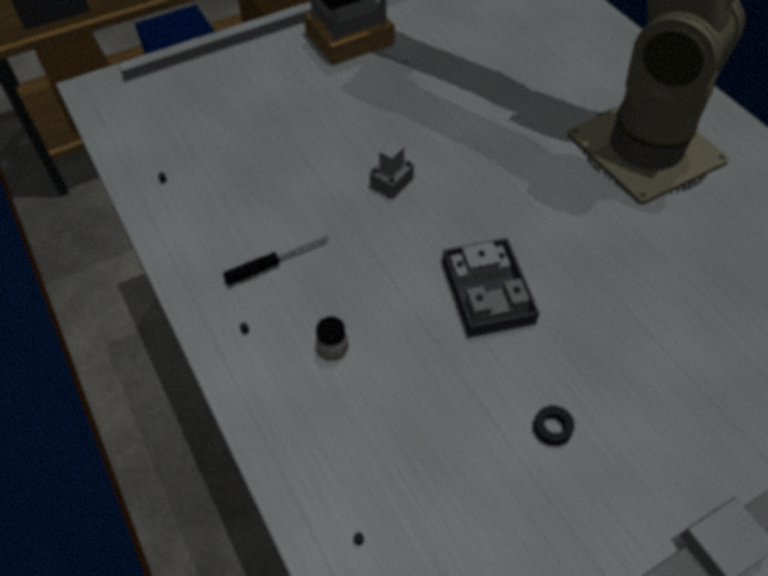

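View pics/b.png

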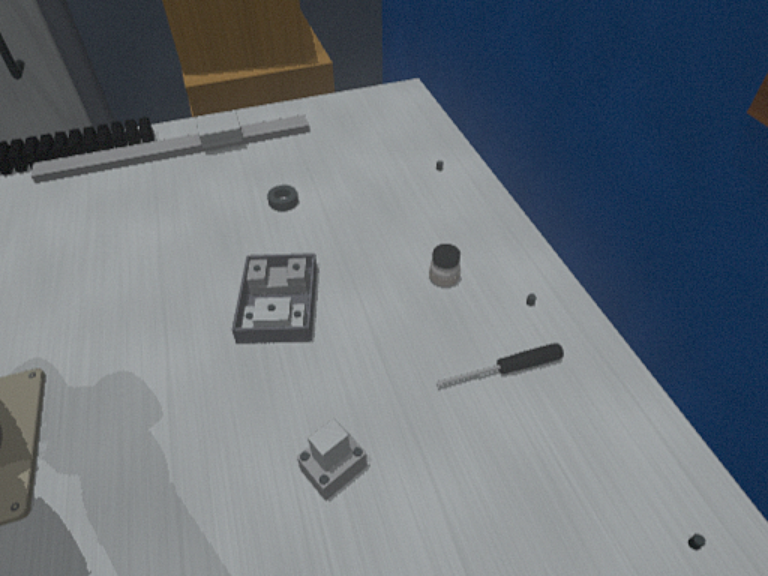

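```bash
sed -i "s/R=np.array(i\['rotation'\])/R=Rot.from_quat(i['rotation']).as_matrix()/; 1a from scipy.spatial.transform import Rotation as Rot" h.py
python3 - <<'E'
from h import *
S,s='scene0','side0'; k=1/1.5
P={'tray+x-y':((443,250),(315,331)),'tray-x-y':((508,239),(234,330)),'tray-x+y':((537,317),(247,255)),'tray+x+y':((468,330),(317,254)),
'shankmid':((391,158),(330,433)),'jar':((331,330),(447,255)),'collar':((553,419),(283,194)),'drv':((277,259),(499,368)),'tip':((327,239),(438,385)),'end':((226,277),(560,350))}
for n,(a,b) in P.items():
    p,e=tri(S,np.array(a)*k,s,np.array(b)*k); print(n,p.round(3),round(e,4), onz(s,b[0]*k,b[1]*k,.035).round(3))
for q in [(298,455),(325,490),(368,456)]: print('base top',onz(s,q[0]*k,q[1]*k,.04).round(4))
for q in [(307,438),(331,421),(349,436),(323,452)]: print('shank top',onz(s,q[0]*k,q[1]*k,.09).round(4))
im=cv2.imread('pics/side0.png')[155:335,145:265]; cv2.imwrite('pics/c.png',cv2.resize(im,(480,720)[::1],interpolation=cv2.INTER_CUBIC)[:600])
im=cv2.imread('pics/side0.png'); a=cv2.resize(im[160:235,145:220],None,fx=5,fy=5,interpolation=cv2.INTER_CUBIC);b=cv2.resize(im[270:345,185:260],None,fx=5,fy=5,interpolation=cv2.INTER_CUBIC)
cv2.imwrite('pics/c.png',np.hstack([a,b]))
E
```

```text
tray+x-y [0.518 0.037 0.027] 0.0123 [0.522 0.028 0.035]
tray-x-y [0.401 0.076 0.029] 0.0056 [0.404 0.07  0.035]
tray-x+y [0.45  0.236 0.027] 0.0037 [0.449 0.229 0.035]
tray+x+y [0.566 0.2   0.027] 0.0011 [0.565 0.192 0.035]
shankmid [ 0.5   -0.164  0.074] 0.001 [ 0.502 -0.144  0.035]
jar [0.767 0.102 0.051] 0.0051 [0.777 0.116 0.035]
collar [0.541 0.394 0.023] 0.0038 [0.541 0.377 0.035]
drv [ 0.77  -0.105  0.006] 0.0013 [ 0.758 -0.122  0.035]
tip [ 0.672 -0.103  0.005] 0.0027 [ 0.664 -0.121  0.035]
end [ 0.867 -0.109  0.013] 0.0051 [ 0.857 -0.122  0.035]
base top [ 0.4551 -0.1629  0.04  ]
base top [ 0.4768 -0.2173  0.04  ]
base top [ 0.5393 -0.1922  0.04  ]
shank top [ 0.4709 -0.1703  0.09  ]
shank top [ 0.504  -0.1576  0.09  ]
shank top [ 0.5196 -0.1837  0.09  ]
shank top [ 0.4849 -0.1937  0.09  ]
```

View pics/c.png

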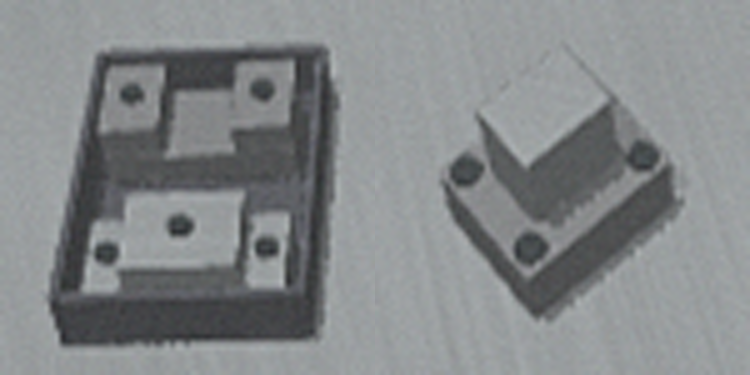

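Side view shows tray centre ≈ (0.485, 0.132), its x axis at yaw ≈ -17.5°. The holder is at ≈ (0.495, -0.175), yaw ≈ 20°. The gap between the blocks is clear (crop rows ~150–200), and sizes and heights are consistent. I'll approach and look closer with the wrist camera.

Emit:
move_arm(
  moves=[
    [[0.81, -0.59, 0], [0, 0, -9.9], 0],
    [[0.9, -0.44, 0], [0, 0, -9.9], 0],
    [[0.96, -0.28, 0], [0, 0, -9.9], 0],
    [[0.99, -0.11, 0], [0, 0, -9.9], 0],
    [[1, 0.06, 0], [0, 0, -9.9], 0],
  ],
)

```text
clock: 0.78
position: [0.3103, -0.4662, 0.2311]
ee_rot: [0.804, 0.595, -0.0, -0.0]
ft_force: [0.6, -0.3, -0.1]
grip_width: 0.002
```

Emit:
move_arm(
  moves=[
    [[0.97, 0.23, 0], [0, 0, 0], 0],
    [[0.97, 0.23, 0], [0, 0, 0], 0],
    [[0.97, 0.23, 0], [0, 0, 0], 0],
    [[0.97, 0.23, 0], [0, 0, 0], 0],
    [[0.97, 0.23, 0], [0, 0, 0], 0],
  ],
)

```text
clock: 1.4
position: [0.3738, -0.359, 0.2311]
ee_rot: [0.805, 0.593, -0.0, -0.0]
ft_force: [0.3, -0.3, 0.4]
grip_width: -0.002
```

Emit:
move_arm(
  moves=[
    [[0.97, 0.23, 0], [0, 0, 0], 0],
    [[0.97, 0.23, 0], [0, 0, 0], 0],
    [[0.97, 0.23, 0], [0, 0, 0], 0],
    [[0.97, 0.23, 0], [0, 0, 0], 0],
    [[0.97, 0.23, 0], [0, 0, 0], 0],
  ],
)

```text
clock: 2.02
position: [0.4374, -0.2518, 0.2311]
ee_rot: [0.805, 0.593, -0.0, -0.0]
ft_force: [0.6, -0.7, 0.4]
grip_width: 0.004
```

Run:
```python
from h import *
o=get_obs();snap('wrist','w1'); print(o['clock'],o['position'],Rot.from_quat(o['ee_rot']).as_matrix().round(3).tolist(), o['joint_pos'].round(2), onz('w1',256,192,0.05), onz('w1',256,192,0.15))
im=cv2.imread('pics/w1.png'); cv2.imwrite('pics/d.png',cv2.resize(im,(768,576)))
```

```text
2.025 [ 0.43735763 -0.25183714  0.23114766] [[0.298, 0.955, -0.0], [0.955, -0.298, 0.0], [-0.0, -0.0, -1.0]] [ 0.85  0.09 -0.44  1.75  0.04  1.3   0.1 ] [ 0.42956485 -0.26958713  0.05      ] [ 0.43842419 -0.24305043  0.15      ]
```

View pics/d.png

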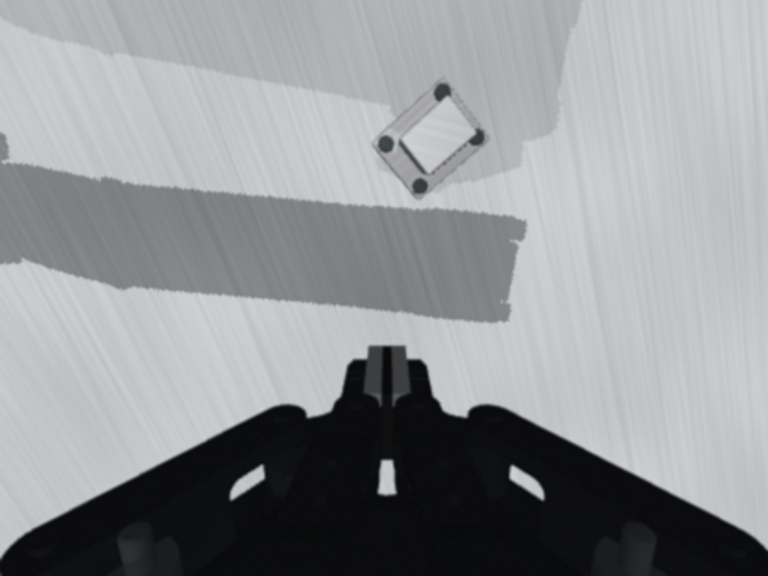

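Wrist view (768-wide): the holder's base corners are at (445,77), (373,144), (418,198), (490,138), and its shank top is centred near (439,135).

Run:
```python
from h import *
k=1/1.5
b=np.array([onz('w1',u*k,v*k,.04) for u,v in [(445,77),(373,144),(418,198),(490,138)]])
t=np.array([onz('w1',u*k,v*k,.09) for u,v in [(450,96),(401,138),(427,173),(478,131)]])
for q in (b,t):
    print(q.mean(0).round(4)); 
    for i in range(4): d=q[(i+1)%4]-q[i]; print(np.linalg.norm(d).round(4),np.degrees(np.arctan2(d[1],d[0])).round(1))
print(tri('w1',(439*k,135*k),'side0',(328*k,437*k)))
print(tri('w1',(418*k,198*k),'side0',(325*k,490*k)))
```

```text
[ 0.4965 -0.1735  0.04  ]
0.0692 -156.2
0.0525 -66.2
0.0685 22.4
0.0542 113.2
[ 0.4962 -0.1734  0.09  ]
0.0387 -158.2
0.0273 -68.7
0.0405 21.7
0.0274 115.1
(array([ 0.49636525, -0.17332161,  0.08332235]), np.float64(0.0017308168335546587))
(array([ 0.47655134, -0.21201147,  0.0273061 ]), np.float64(0.0009542544347387462))
```

Emit:
move_arm(
  moves=[
    [[0.95, -0.2, 0], [0, 0, 0], 0],
    [[0.95, -0.2, 0], [0, 0, 0], 0],
    [[0.95, -0.2, 0], [0, 0, 0], 0],
    [[0.95, -0.2, 0], [0, 0, 0], 0],
    [[0.95, -0.2, 0], [0, 0, 0], 0],
  ],
)

```text
clock: 2.7
position: [0.4484, -0.1311, 0.2312]
ee_rot: [0.805, 0.593, -0.0, -0.0]
ft_force: [-0.2, -1.3, 0.7]
grip_width: 0.001
```

Emit:
move_arm(
  moves=[
    [[0.95, -0.2, 0], [0, 0, 0], 0],
    [[0.95, -0.2, 0], [0, 0, 0], 0],
    [[0.95, -0.2, 0], [0, 0, 0], 0],
    [[0.95, -0.2, 0], [0, 0, 0], 0],
    [[0.95, -0.2, 0], [0, 0, 0], 0],
  ],
)

```text
clock: 3.32
position: [0.4599, -0.0103, 0.2312]
ee_rot: [0.805, 0.593, -0.0, 0.0]
ft_force: [0.8, -0.9, 0.1]
grip_width: 0.003
```

Emit:
move_arm(
  moves=[
    [[0.95, -0.2, 0], [0, 0, 0], 0],
    [[0.95, -0.2, 0], [0, 0, 0], 0],
    [[0.5, -0.1, 0], [0, 0, 0], 0],
    [[0, 0, 0], [0, 0, 0], 0],
  ],
)

```text
clock: 3.82
position: [0.4659, 0.0503, 0.2312]
ee_rot: [0.805, 0.593, -0.0, -0.0]
ft_force: [0.2, -0.2, -0.2]
grip_width: -0.0
```

Run:
```python
from h import *
o=get_obs();snap('wrist','w2'); print(o['clock'],o['position'])
im=cv2.imread('pics/w2.png'); cv2.imwrite('pics/e.png',cv2.resize(im,(768,576)))
```

```text
3.825 [0.46590688 0.05034352 0.23123898]
```

View pics/e.png

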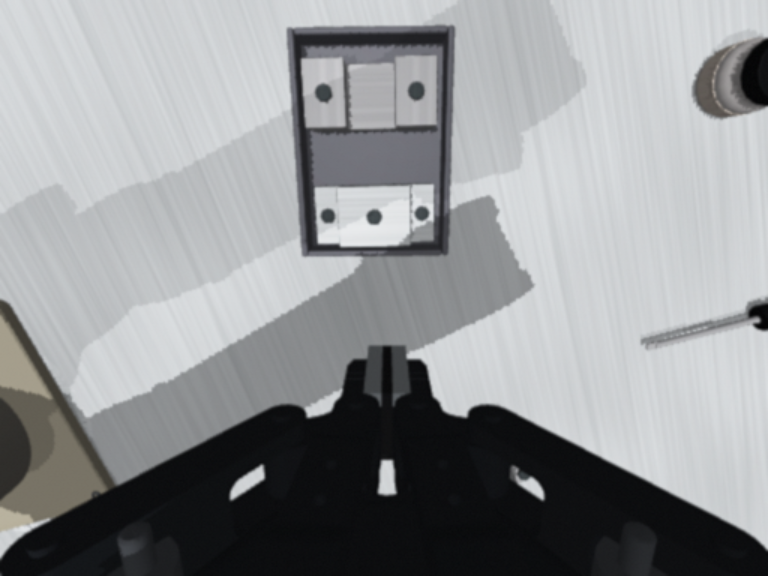

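Wrist view: tray rim corners are at (289,29), (454,27), (448,254), (304,255). The gap runs from row ~128 (slot block edge) to ~186 (step block edge). Nothing is in the way.

Run:
```python
from h import *
k=1/1.5; f=lambda u,v,z:onz('w2',u*k,v*k,z)
c=np.array([f(*p,.035) for p in [(289,29),(454,27),(448,254),(304,255)]])
for i in range(4): d=c[(i+1)%4]-c[i]; print(np.linalg.norm(d).round(4),np.degrees(np.arctan2(d[1],d[0])).round(1))
m=c.mean(0); print('tray',m.round(4))
th=np.radians(-17.5); R=np.array([[np.cos(th),np.sin(th)],[-np.sin(th),np.cos(th)]])
L=lambda p:(R@(p-m)[:2]*1000).round(1)
print([L(p).tolist() for p in c])
for n,p in {'slot near L':(305,129,.045),'slot near R':(436,126,.045),'slot farL':(302,58,.045),'slot farR':(437,55,.045),'step far L':(338,187,.045),'step far R':(411,186,.045),'step near L':(340,246,.045),'step nearR':(411,246,.045)}.items(): print(n,L(f(*p)))
o=get_obs();t=o['position'];print('tcp in tray',L(t))
print(tri('w2',(304*k,255*k),'side0',(234*k,330*k)),tri('w2',(289*k,29*k),'side0',(247*k,255*k)))
print(tri('w2',(304*k,255*k),'scene0',(508*k,239*k)),tri('w2',(289*k,29*k),'scene0',(537*k,317*k)))
```

```text
0.1169 -16.6
0.1631 -106.4
0.1175 163.2
0.1626 73.4
tray [0.4821 0.1357 0.035 ]
[[-59.9, 80.5], [57.0, 82.3], [60.2, -80.7], [-57.3, -82.1]]
slot near L [-50.   13.3]
slot near R [45.6 15.9]
slot farL [-49.8  59.8]
slot farR [44.6 62.2]
step far L [-27.  -27.7]
step far R [ 28.3 -26.7]
step near L [-26.6 -72.8]
step nearR [ 29.3 -72.5]
tcp in tray [ 10.5 -87.1]
(array([0.40288623, 0.07389266, 0.03064834]), np.float64(0.0022754879076969763)) (array([0.44871808, 0.23125792, 0.03269197]), np.float64(0.0004730121583714823))
(array([0.3995489 , 0.07493271, 0.02869475]), np.float64(0.004066793872050517)) (array([0.44866721, 0.23396323, 0.02287788]), np.float64(0.0018246411475930813))
```

Emit:
move_arm(
  moves=[
    [[0.8, -0.11, 0], [0, 0, 0], 0],
    [[0.8, -0.11, 0], [0, 0, 0], 0],
    [[0.8, -0.11, 0], [0, 0, -0.7], 0],
    [[0.8, -0.11, 1], [0, 0, 0], 0],
    [[0, 0, 1], [0, 0, 0], 0],
  ],
)

```text
clock: 4.5
position: [0.4793, 0.13, 0.1807]
ee_rot: [0.802, 0.598, 0.0, 0.0]
ft_force: [-0.4, -0.5, -0.6]
grip_width: -0.002
```

Emit:
move_arm(
  moves=[
    [[0, 0, 1], [0, 0, 0], 0],
    [[0, 0, 1], [0, 0, 0], 0],
    [[0, 0, 1], [0, 0, 0], 0],
    [[0, 0, 1], [0, 0, 0], 0],
    [[0, 0, 0], [0, 0, 0], 0],
  ],
)

```text
clock: 5.12
position: [0.478, 0.1281, 0.0798]
ee_rot: [0.802, 0.597, -0.002, -0.001]
ft_force: [-0.6, 0.5, 1.1]
grip_width: -0.001
```

Run:
```python
from h import *
o=get_obs();snap('side','s3'); p=o['position'];print(o['clock'],p,o['ft_force'])
m=np.array([.4821,.1357]); th=np.radians(-16.6);R=np.array([[np.cos(th),np.sin(th)],[-np.sin(th),np.cos(th)]]);print(R@(p[:2]-m)*1000)
cv2.imwrite('pics/f.png',cv2.resize(cv2.imread('pics/s3.png')[150:250,140:240],(600,600),interpolation=cv2.INTER_CUBIC))
```

```text
5.125 [0.47802445 0.12814512 0.07981248] [-0.56035576  0.54967806  1.1307454 ]
[-1.74734872 -8.40434971]
```

View pics/f.png

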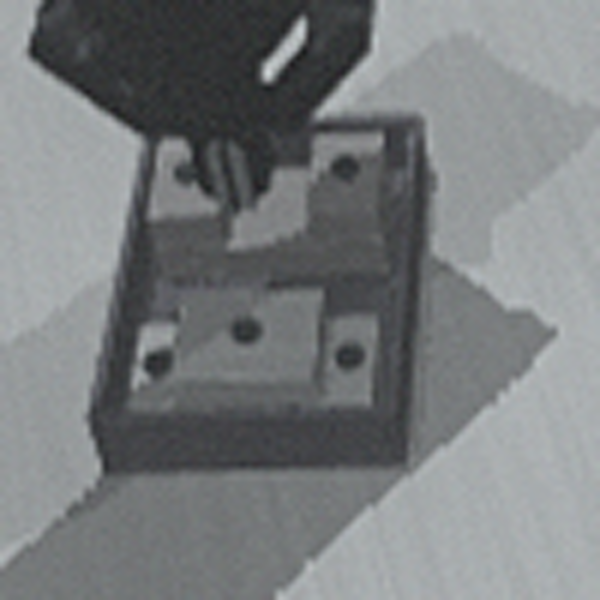

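The fingertips hang over the gap, clear of both blocks. Descending into the gap.

Emit:
move_arm(
  moves=[
    [[0.08, 0, 0.7], [0, 0, 0], 0],
    [[0, 0, 0.7], [0, 0, 0], 0],
    [[0, 0, 0.6], [0, 0, 0], 0],
    [[0, 0, 0], [0, 0, 0], 0],
  ],
)

```text
clock: 5.68
position: [0.4786, 0.1314, 0.0299]
ee_rot: [0.802, 0.598, -0.001, -0.001]
ft_force: [0.7, 0.0, -0.1]
grip_width: 0.002
```

Emit:
move_arm(
  moves=[
    [[0, 0, 0.4], [0, 0, 0], 0],
    [[0, 0, 0.3], [0, 0, 0], 0],
    [[0, 0, 0], [0, 0, 0], 0],
  ],
)

```text
clock: 6.05
position: [0.4793, 0.1315, 0.0133]
ee_rot: [0.802, 0.598, -0.0, -0.0]
ft_force: [-0.1, -0.2, 0.2]
grip_width: -0.005
```

Emit:
move_arm(
  moves=[
    [[0.2, 0, 0], [0, 0, 0], 0],
    [[0.2, 0, 0], [0, 0, 0], 0],
    [[0.2, 0, 0], [0, 0, 0], 0],
    [[0.2, 0, 0], [0, 0, 0], 0],
  ],
)

```text
clock: 6.55
position: [0.4855, 0.1506, 0.0139]
ee_rot: [0.802, 0.597, -0.0, 0.0]
ft_force: [-0.8, -4.7, 3.8]
grip_width: 0.0
```

Emit:
move_arm(
  moves=[
    [[0.12, 0, 0], [0, 0, 0], 0],
  ],
)

```text
clock: 6.68
position: [0.4863, 0.1538, 0.0139]
ee_rot: [0.802, 0.598, -0.0, 0.0]
ft_force: [-1.7, -4.4, 3.0]
grip_width: -0.0
```

Emit:
move_arm(
  moves=[
    [[0.06, 0, 0], [0, 0, 0], 0],
  ],
)

```text
clock: 6.8
position: [0.4867, 0.1551, 0.0138]
ee_rot: [0.802, 0.598, -0.0, 0.0]
ft_force: [-1.0, -4.0, 3.0]
grip_width: -0.001
```

Emit:
move_arm(
  moves=[
    [[0.1, 0, 0], [0, 0, 0], 0],
  ],
)

```text
clock: 6.92
position: [0.487, 0.1562, 0.0136]
ee_rot: [0.802, 0.597, -0.001, 0.001]
ft_force: [-5.0, -12.6, 9.6]
grip_width: -0.0
```

Emit:
move_arm(
  moves=[
    [[0.1, 0, 0], [0, 0, 0], 0],
  ],
)

```text
clock: 7.05
position: [0.4871, 0.1563, 0.0134]
ee_rot: [0.802, 0.597, -0.003, 0.001]
ft_force: [-9.5, -21.8, 15.9]
grip_width: -0.003
```

Emit:
move_arm(
  moves=[
    [[-0.4, 0, 0], [0, 0, 0], 0],
    [[-0.5, 0, 0], [0, 0, 0], 0],
    [[-0.4, 0, 0], [0, 0, 0], 0],
    [[-0.2, 0, 0], [0, 0, 0], 0],
    [[-0.15, 0, 0], [0, 0, 0], 0],
  ],
)

```text
clock: 7.68
position: [0.4763, 0.1202, 0.0139]
ee_rot: [0.802, 0.597, 0.0, 0.0]
ft_force: [0.6, 2.4, -0.4]
grip_width: 0.003
```

Emit:
move_arm(
  moves=[
    [[-0.1, 0, 0], [0, 0, 0], 0],
  ],
)

```text
clock: 7.8
position: [0.4757, 0.1183, 0.0139]
ee_rot: [0.802, 0.598, 0.0, -0.0]
ft_force: [1.4, 2.0, -0.8]
grip_width: 0.0
```

Emit:
move_arm(
  moves=[
    [[-0.1, 0, 0], [0, 0, 0], 0],
  ],
)

```text
clock: 7.92
position: [0.4749, 0.1159, 0.0139]
ee_rot: [0.802, 0.598, 0.0, -0.0]
ft_force: [1.1, 1.3, 0.2]
grip_width: -0.001
```

Emit:
move_arm(
  moves=[
    [[-0.1, 0, 0], [0, 0, 0], 0],
  ],
)

```text
clock: 8.05
position: [0.475, 0.1158, 0.0143]
ee_rot: [0.801, 0.598, 0.002, -0.001]
ft_force: [3.5, 15.5, -4.2]
grip_width: -0.0
```

Emit:
move_arm(
  moves=[
    [[-0.1, 0, 0], [0, 0, 0], 0],
  ],
)

```text
clock: 8.18
position: [0.4749, 0.1158, 0.0148]
ee_rot: [0.801, 0.599, 0.004, -0.001]
ft_force: [6.6, 23.3, -7.1]
grip_width: 0.0
```

Emit:
move_arm(
  moves=[
    [[-0.1, 0, 0], [0, 0, 0], 0],
  ],
)

```text
clock: 8.3
position: [0.475, 0.1158, 0.0152]
ee_rot: [0.8, 0.599, 0.006, -0.002]
ft_force: [9.1, 30.6, -8.5]
grip_width: 0.004
```

Both blocks hit the end walls, with forces jumping to 24–31 N at a TCP spacing of 42.3 mm. Retreating and looking on the way to the holder.

Emit:
move_arm(
  moves=[
    [[0.7, 0, 0], [0, 0, 0], 0],
    [[0, 0, -1], [0, 0, 0], 0],
    [[0, 0, -1], [0, 0, 0], 0],
    [[0, 0, -1], [0, 0, 0], 0.5],
    [[0, 0, -1], [0, 0, 0], 1],
  ],
)

```text
clock: 8.93
position: [0.4775, 0.125, 0.1145]
ee_rot: [0.802, 0.598, -0.0, 0.0]
ft_force: [-0.7, 0.4, 0.2]
grip_width: 0.42
```

Emit:
move_arm(
  moves=[
    [[-0.5, 0, -1], [0, 0, 0], 1],
    [[-1, 0, -1], [0, 0, 0], 1],
    [[-1, 0, -0.5], [0, 0, 0], 1],
    [[-1, 0, 0], [0, 0, 0], 1],
    [[0, 0, 0], [0, 0, 0], 1],
  ],
)

```text
clock: 9.55
position: [0.4523, 0.0394, 0.1763]
ee_rot: [0.803, 0.596, -0.0, 0.001]
ft_force: [-0.1, 0.4, 0.6]
grip_width: 1.002
```

Run:
```python
from h import *
o=get_obs();snap('wrist','w4'); print(o['clock'],o['position'],o['ee_rot'])
im=cv2.imread('pics/w4.png'); cv2.imwrite('pics/g.png',cv2.resize(im[0:240,130:450],(800,600)))
```

```text
9.55 [0.45229694 0.03944172 0.17633466] [ 8.02695948e-01  5.96388090e-01 -4.29130363e-04  5.26625345e-04]
```

View pics/g.png

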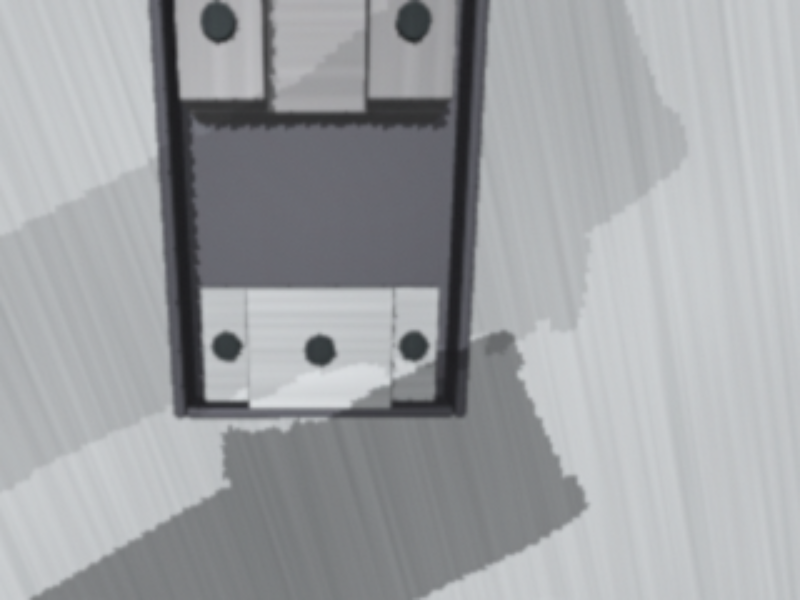

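The blocks now sit square against the ends. The gap runs from crop row 100 (slot block edge) to 289 (step block edge).

Run:
```python
from h import *
f=lambda u,v,z:onz('w4',130+u/2.5,v/2.5,z)
P={k:f(*v) for k,v in dict(slL=(180,99,.045),slR=(452,98,.045),stL=(248,290,.045),stR=(392,289,.045),sbL=(201,289,.027),sbR=(438,289,.027),rimL=(176,414,.035),rimR=(465,413,.035),inL=(187,408,.035),inR=(456,407,.035),rL=(150,0,.035),rR=(489,0,.035)).items()}
a=lambda p,q:(np.linalg.norm(P[q]-P[p]).round(4),np.degrees(np.arctan2(*(P[q]-P[p])[1::-1])).round(2))
for p,q in [('slL','slR'),('stL','stR'),('sbL','sbR'),('rimL','rimR'),('rimL','rL'),('rimR','rR')]: print(p,a(p,q))
th=np.radians(-16.6);ex=np.array([np.cos(th),np.sin(th)]);ey=np.array([-ex[1],ex[0]])
for k,p in P.items(): d=p[:2]-[.4810,.1360]; print(k,(d@ex*1000).round(1),(d@ey*1000).round(1))
# holder approach: tool now
o=get_obs();Rm=Rot.from_quat(o['ee_rot']).as_matrix();print('to holder local',Rm.T@(np.array([.4963,-.1734,.14])-o['position'])/.025, np.degrees(np.arctan2(Rm[1,0],Rm[0,0])))
```

```text
slL (np.float64(0.0951), np.float64(-16.56))
stL (np.float64(0.054), np.float64(-16.37))
sbL (np.float64(0.0948), np.float64(-16.75))
rimL (np.float64(0.118), np.float64(-16.56))
rimL (np.float64(0.1465), np.float64(73.54))
rimR (np.float64(0.1462), np.float64(73.28))
slL -48.3 32.3
slR 46.8 32.4
stL -26.5 -32.1
stR 27.5 -31.9
sbL -47.1 -31.8
sbR 47.7 -32.1
rimL -58.4 -80.9
rimR 59.6 -80.8
inL -53.8 -78.4
inR 55.8 -78.3
rL -58.8 65.7
rR 59.9 65.4
to holder local [-7.70127216  4.13821262  1.45803117] 73.30639292882712
```

Emit:
move_arm(
  moves=[
    [[-0.98, 0.59, 0], [0, 0, 0], 1],
    [[-0.98, 0.59, 0], [0, 0, 0], 1],
    [[-0.98, 0.59, 0], [0, 0, 0], 1],
    [[-0.98, 0.59, 0], [0, 0, 0], 1],
    [[-0.98, 0.59, 0], [0, 0, 0], 1],
  ],
)

```text
clock: 10.22
position: [0.4889, -0.0969, 0.1761]
ee_rot: [0.801, 0.598, 0.0, -0.0]
ft_force: [0.7, -0.1, 1.2]
grip_width: 1.001
```

Emit:
move_arm(
  moves=[
    [[-0.98, 0.59, 0], [0, 0, 0], 1],
    [[-0.98, 0.59, 0], [0, 0, 0], 1],
    [[-0.98, 0.59, 0], [0, 0, 0], 1],
    [[-0.98, 0.59, 0], [0, 0, 0], 1],
    [[-0.98, 0.59, 0], [0, 0, 0], 1],
  ],
)

```text
clock: 10.85
position: [0.5247, -0.2363, 0.1761]
ee_rot: [0.802, 0.598, 0.0, -0.0]
ft_force: [0.4, -0.4, 0.2]
grip_width: 0.998
```

Emit:
move_arm(
  moves=[
    [[0, 0, 0], [0, 0, -9.7], 1],
    [[0, 0, 0], [0, 0, -9.7], 1],
    [[0, 0, 0], [0, 0, -9.7], 1],
    [[0, 0, 0], [0, 0, -9.7], 1],
    [[0, 0, 0], [0, 0, 0], 1],
  ],
)

```text
clock: 11.48
position: [0.5244, -0.2355, 0.1761]
ee_rot: [0.558, 0.83, 0.0, -0.0]
ft_force: [0.1, 0.1, -0.7]
grip_width: 1.0
```

Run:
```python
from h import *
o=get_obs();snap('wrist','w5'); print(o['clock'],o['position'],o['ee_rot'],o['joint_pos'].round(2))
im=cv2.imread('pics/w5.png'); cv2.imwrite('pics/i.png',cv2.resize(im[20:260,96:416],(800,600)))
```

```text
11.475 [ 0.52435021 -0.23550684  0.17605517] [ 5.58033607e-01  8.29818274e-01  2.75048798e-04 -2.21875740e-04] [ 0.88  0.33 -0.64  1.64  0.2   1.24  0.58]
```

View pics/i.png

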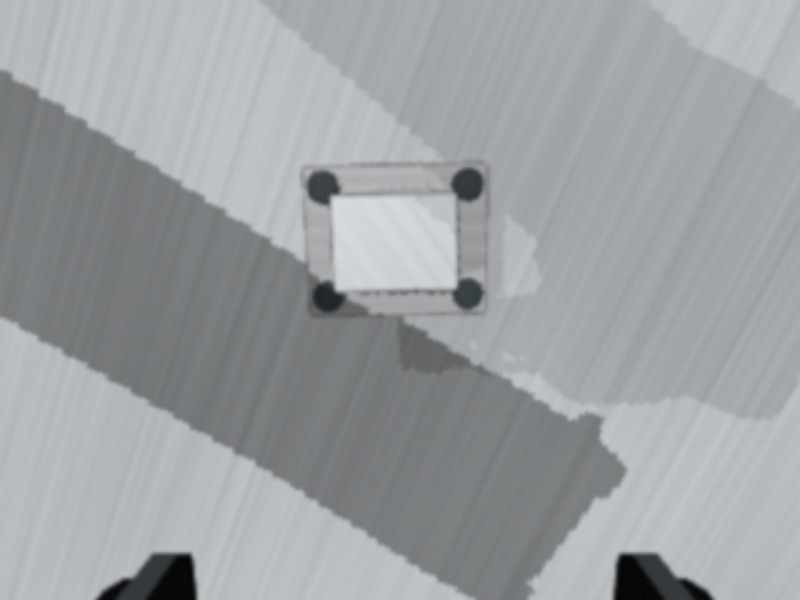

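Crop: the shank top corners are at (332,196), (456,194), (457,290), (334,291), so the tool is squared to the holder.

Run:
```python
from h import *
f=lambda u,v,z:onz('w5',96+u/2.5,20+v/2.5,z)
s=np.array([f(u,v,.09) for u,v in [(332,196),(456,194),(457,290),(334,291)]])
b=np.array([f(u,v,.04) for u,v in [(303,164),(488,163),(486,315),(309,317)]])
for q in (s,b):
    print(q.mean(0).round(4))
    for i in range(4): d=q[(i+1)%4]-q[i]; print(np.linalg.norm(d).round(4),np.degrees(np.arctan2(d[1],d[0])).round(1))
print(tri('w5',(96+394.5/2.5,20+243/2.5),'w1',(439/1.5,134.5/1.5)))
o=get_obs();R=Rot.from_quat(o['ee_rot']).as_matrix();print(np.degrees(np.arctan2(R[1,0],R[0,0])))
for c in (s.mean(0),[.4963,-.1734,.09]): print(R.T@(np.array(c)-o['position'])/.025)
```

```text
[ 0.4961 -0.1734  0.09  ]
0.0382 23.1
0.029 -66.0
0.0393 -157.4
0.0288 111.8
[ 0.4962 -0.1734  0.04  ]
0.0687 22.5
0.0559 -66.7
0.0696 -157.2
0.0563 112.3
(array([ 0.4959624 , -0.17322235,  0.09324237]), np.float64(4.303695993597093e-05))
111.9991190871254
[ 2.72513994 -0.11391773  3.44481181]
[ 2.72180659 -0.10565484  3.44481096]
```

Three measurements agree on (0.496, -0.1734), with the shank top at 0.09. Grasping it.

Emit:
move_arm(
  moves=[
    [[0.9, -0.04, 0], [0, 0, -0.5], 1],
    [[0.9, -0.04, 0], [0, 0, 0], 1],
    [[0.92, -0.03, 0], [0, 0, 0], 1],
    [[0, 0, 0.5], [0, 0, 0], 1],
    [[0, 0, 0], [0, 0, 0], 1],
  ],
)

```text
clock: 12.15
position: [0.4949, -0.1744, 0.1627]
ee_rot: [0.555, 0.832, -0.0, -0.001]
ft_force: [-0.5, -0.0, 0.0]
grip_width: 0.998
```

Emit:
move_arm(
  moves=[
    [[0, 0, 1], [0, 0, 0], 1],
    [[0, 0, 1], [0, 0, 0], 1],
    [[0, 0, 1], [0, 0, 0], 1],
    [[0, 0, 1], [0, 0, 0], 1],
    [[0, 0, 0.5], [0, 0, 0], 1],
  ],
)

```text
clock: 12.78
position: [0.495, -0.1744, 0.0499]
ee_rot: [0.555, 0.832, -0.0, -0.001]
ft_force: [-0.6, -0.7, -0.0]
grip_width: 1.004
```

Emit:
move_arm(
  moves=[
    [[0, 0, 0], [0, 0, 0], 1],
    [[0, 0, 0], [0, 0, 0], 0.6],
  ],
)

```text
clock: 13.02
position: [0.4961, -0.1742, 0.0522]
ee_rot: [0.554, 0.832, 0.0, 0.001]
ft_force: [0.2, -0.4, -0.3]
grip_width: 0.814
```

Emit:
move_arm(
  moves=[
    [[0, 0, 0], [0, 0, 0], 0],
    [[0, 0, 0], [0, 0, 0], 0],
    [[0, 0, 0], [0, 0, 0], 0],
    [[0, 0, 0], [0, 0, 0], 0],
  ],
  squeeze=70,
)

```text
clock: 13.52
position: [0.4961, -0.1742, 0.0522]
ee_rot: [0.554, 0.832, 0.0, 0.001]
ft_force: [0.6, -0.5, 7.0]
grip_width: 0.461
```

Emit:
move_arm(
  moves=[
    [[0, 0, -0.3], [0, 0, 0], 0],
    [[0, 0, -0.5], [0, 0, 0], 0],
    [[0, 0, 0], [0, 0, 0], 0],
  ],
)

```text
clock: 13.9
position: [0.4958, -0.1741, 0.0723]
ee_rot: [0.554, 0.832, 0.0, 0.001]
ft_force: [-0.1, -0.6, -6.1]
grip_width: 0.461
```

Emit:
move_arm(
  moves=[
    [[0, 0, -0.8], [0, 0, 0], 0],
    [[0, 0, -0.8], [0, 0, 0], 0],
    [[0.4, 0.14, -0.7], [0, 0, 0], 0],
    [[0.75, 0.27, 0], [0, 0, 0], 0],
    [[0.97, 0.35, 0], [0, 0, 0], 0],
  ],
)

```text
clock: 14.52
position: [0.4919, -0.1159, 0.1281]
ee_rot: [0.554, 0.832, -0.0, -0.0]
ft_force: [0.3, 0.7, -6.6]
grip_width: 0.457
```

Emit:
move_arm(
  moves=[
    [[0.97, 0.35, 0], [0, 0, 0], 0],
    [[0.97, 0.35, 0], [0, 0, 0], 0],
    [[0.97, 0.35, 0], [0, 0, 0], 0],
    [[0.97, 0.35, 0], [0, 0, 0], 0],
    [[0.97, 0.35, 0], [0, 0, 0], 0],
  ],
)

```text
clock: 15.15
position: [0.4848, 0.0135, 0.1279]
ee_rot: [0.554, 0.833, -0.0, -0.001]
ft_force: [0.4, 0.2, -7.2]
grip_width: 0.459
```

Emit:
move_arm(
  moves=[
    [[0.97, 0.35, 0], [0, 0, 0], 0],
    [[0.97, 0.35, 0], [0, 0, 0], 0],
    [[0.97, 0.35, 0], [0, 0, 0], 0],
    [[0.79, 0.29, 0], [0, 0, 0], 0],
    [[0, 0, 0], [0, 0, 9.8], 0],
  ],
)

```text
clock: 15.78
position: [0.4795, 0.1129, 0.128]
ee_rot: [0.623, 0.783, -0.0, -0.001]
ft_force: [0.7, -0.5, -7.1]
grip_width: 0.455
```

Emit:
move_arm(
  moves=[
    [[0, 0, 0], [0, 0, 9.8], 0],
    [[0, 0, 0], [0, 0, 9.8], 0],
    [[0, 0, 0], [0, 0, 9.7], 0],
    [[0, 0, 0], [0, 0, 0], 0],
    [[0, 0, 0], [0, 0, 0], 0],
  ],
)

```text
clock: 16.4
position: [0.4806, 0.11, 0.1284]
ee_rot: [0.799, 0.601, -0.0, -0.0]
ft_force: [-0.3, -0.2, -7.1]
grip_width: 0.461
```

```bash
cat > t.py <<'E'
from h import *
o=get_obs();R=Rot.from_quat(o['ee_rot']).as_matrix();p=o['position']
print(o['clock'],p.round(4),'yaw',np.degrees(np.arctan2(R[1,0],R[0,0])).round(2),'tilt',R[:2,2].round(4),o['ft_force'].round(1))
print('local units',(R.T@(np.array([.4812,.1353,.057])-p)/.025).round(3))
E
python3 - <<'E'
import t
from h import *
a=snap('wrist','w6'); b=snap('side','s6')
A=cv2.resize(a[:300,106:406],(400,400));B=cv2.resize(b[130:250,130:250],(400,400),interpolation=cv2.INTER_CUBIC)
cv2.imwrite('pics/j.png',np.hstack([A,B])[:,:,::-1])
E
```

```text
16.4 [0.4806 0.11   0.1284] yaw 73.87 tilt [-0.0006 -0.0001] [-0.3 -0.2 -7.1]
local units [ 0.98  -0.259  2.856]
```

View pics/j.png

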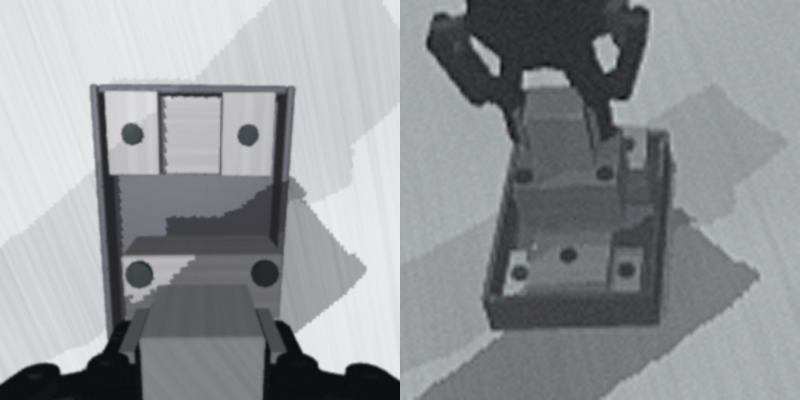

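Run:
```python
from h import *
o=get_obs();R=Rot.from_quat(o['ee_rot']).as_matrix()
f=lambda u,v,z:(R.T@(onz('w6',106+u*.75,v*.75,z)-o['position'])*1000).round(1)
a=snap('wrist','w6b');g=cv2.cvtColor(a,cv2.COLOR_RGB2GRAY).astype(int)
for c in (220,250,280): print(c,[ (r,g[r,c]) for r in range(174,200)])
print('base top edge',f(150,254,.116),f(270,254,.116),'bottom edge',f(150,238,.076),f(270,238,.076))
print('slot edge',f(110,174,.045),f(272,174,.045))
```

```text
220 [(174, np.int64(118)), (175, np.int64(116)), (176, np.int64(108)), (177, np.int64(85)), (178, np.int64(77)), (179, np.int64(75)), (180, np.int64(74)), (181, np.int64(75)), (182, np.int64(77)), (183, np.int64(76)), (184, np.int64(76)), (185, np.int64(77)), (186, np.int64(78)), (187, np.int64(77)), (188, np.int64(77)), (189, np.int64(77)), (190, np.int64(86)), (191, np.int64(122)), (192, np.int64(153)), (193, np.int64(173)), (194, np.int64(182)), (195, np.int64(184)), (196, np.int64(185)), (197, np.int64(183)), (198, np.int64(172)), (199, np.int64(137))]
250 [(174, np.int64(65)), (175, np.int64(66)), (176, np.int64(70)), (177, np.int64(76)), (178, np.int64(77)), (179, np.int64(75)), (180, np.int64(75)), (181, np.int64(76)), (182, np.int64(77)), (183, np.int64(79)), (184, np.int64(78)), (185, np.int64(79)), (186, np.int64(78)), (187, np.int64(76)), (188, np.int64(77)), (189, np.int64(77)), (190, np.int64(93)), (191, np.int64(136)), (192, np.int64(164)), (193, np.int64(169)), (194, np.int64(135)), (195, np.int64(113)), (196, np.int64(109)), (197, np.int64(109)), (198, np.int64(107)), (199, np.int64(104))]
280 [(174, np.int64(65)), (175, np.int64(66)), (176, np.int64(71)), (177, np.int64(76)), (178, np.int64(77)), (179, np.int64(75)), (180, np.int64(75)), (181, np.int64(75)), (182, np.int64(76)), (183, np.int64(77)), (184, np.int64(76)), (185, np.int64(78)), (186, np.int64(77)), (187, np.int64(76)), (188, np.int64(76)), (189, np.int64(77)), (190, np.int64(85)), (191, np.int64(99)), (192, np.int64(105)), (193, np.int64(110)), (194, np.int64(111)), (195, np.int64(111)), (196, np.int64(110)), (197, np.int64(110)), (198, np.int64(108)), (199, np.int64(106))]
base top edge [ 29.  -23.1  12.6] [29.2 28.4 12.6] bottom edge [ 26.9 -28.5  52.6] [27.  35.4 52.6]
slot edge [ 58.3 -55.   83.6] [58.6 40.4 83.5]
```

Emit:
move_arm(
  moves=[
    [[0.33, -0.09, 0], [0, 0, 0.4], 0],
    [[0.33, -0.09, 0], [0, 0, 0], 0],
    [[0.32, -0.08, 0], [0, 0, 0], 0],
    [[0, 0, 0], [0, 0, 0], 0],
    [[0, 0, 0], [0, 0, 0], 0],
  ],
)

```text
clock: 17.18
position: [0.4821, 0.1345, 0.1287]
ee_rot: [0.803, 0.596, -0.0, 0.0]
ft_force: [-0.1, -0.5, -7.2]
grip_width: 0.466
```

```bash
python3 t.py
```

```text
17.175 [0.4821 0.1345 0.1287] yaw 73.2 tilt [-0.0001 -0.0003] [-0.1 -0.5 -7.2]
local units [ 0.021 -0.043  2.869]
```

Emit:
move_arm(
  moves=[
    [[0, 0, 0.5], [0, 0, 0], 0],
    [[0, 0, 0.5], [0, 0, 0], 0],
    [[0, 0, 0.3], [0, 0, 0], 0],
    [[0, 0, 0.3], [0, 0, 0], 0],
    [[0, 0, 0], [0, 0, 0], 0],
  ],
)

```text
clock: 17.8
position: [0.4817, 0.1346, 0.0882]
ee_rot: [0.803, 0.596, -0.0, -0.0]
ft_force: [-0.1, 0.2, -7.2]
grip_width: 0.457
```

```bash
python3 t.py
```

```text
17.8 [0.4817 0.1346 0.0882] yaw 73.2 tilt [-0.001  -0.0001] [-0.1  0.2 -7.2]
local units [ 0.021 -0.027  1.247]
```

Bottom is about 9 mm below the block tops with no side force, so it has entered cleanly. Continuing down.

Emit:
move_arm(
  moves=[
    [[0, 0, 0.3], [0, 0, 0], 0],
    [[0, 0, 0.3], [0, 0, 0], 0],
    [[0, 0, 0.2], [0, 0, 0], 0],
    [[0, 0, 0.15], [0, 0, 0], 0],
    [[0, 0, 0], [0, 0, 0], 0],
  ],
)

```text
clock: 18.42
position: [0.4819, 0.1347, 0.0648]
ee_rot: [0.803, 0.596, -0.0, -0.0]
ft_force: [0.3, -0.1, -7.0]
grip_width: 0.46
```

Emit:
move_arm(
  moves=[
    [[0, 0, 0.1], [0, 0, 0], 0],
    [[0, 0, 0.08], [0, 0, 0], 0],
    [[0, 0, 0], [0, 0, 0], 0],
  ],
)

```text
clock: 18.8
position: [0.482, 0.1346, 0.0604]
ee_rot: [0.803, 0.596, -0.0, -0.0]
ft_force: [0.3, -0.7, -6.7]
grip_width: 0.459
```

Emit:
move_arm(
  moves=[
    [[0, 0, 0.06], [0, 0, 0], 0],
    [[0, 0, 0], [0, 0, 0], 0],
  ],
)

```text
clock: 19.05
position: [0.482, 0.1346, 0.059]
ee_rot: [0.803, 0.596, -0.0, 0.0]
ft_force: [0.1, 0.7, -6.4]
grip_width: 0.457
```

Emit:
move_arm(
  moves=[
    [[0, 0, 0.06], [0, 0, 0], 0],
    [[0, 0, 0], [0, 0, 0], 0],
  ],
)

```text
clock: 19.3
position: [0.482, 0.1346, 0.0574]
ee_rot: [0.803, 0.596, -0.0, 0.0]
ft_force: [-0.2, 1.1, -6.7]
grip_width: 0.457
```

Emit:
move_arm(
  moves=[
    [[0, 0, 0.06], [0, 0, 0], 0],
    [[0, 0, 0], [0, 0, 0], 0],
  ],
)

```text
clock: 19.55
position: [0.4821, 0.1347, 0.0572]
ee_rot: [0.803, 0.596, -0.0, 0.0]
ft_force: [-7.0, -2.9, 11.7]
grip_width: 0.455
```

Floor contact came at TCP 0.0572, exactly as predicted. Releasing and retreating.

Emit:
move_arm(
  moves=[
    [[0, 0, 0], [0, 0, 0], 0.5],
    [[0, 0, 0], [0, 0, 0], 0.6],
    [[0, 0, 0], [0, 0, 0], 0.8],
    [[0, 0, 0], [0, 0, 0], 0.9],
    [[0, 0, 0], [0, 0, 0], 0.9],
  ],
)

```text
clock: 20.18
position: [0.4821, 0.1347, 0.056]
ee_rot: [0.803, 0.596, 0.0, 0.0]
ft_force: [0.0, 0.4, 0.5]
grip_width: 0.902
```

Emit:
move_arm(
  moves=[
    [[0, 0, -0.5], [0, 0, 0], 0.9],
    [[0, 0, -1], [0, 0, 0], 0.9],
    [[0, 0, -1], [0, 0, 0], 0.9],
    [[0, 0, -1], [0, 0, 0], 0.9],
    [[0, 0, -1], [0, 0, 0], 0.9],
  ],
)

```text
clock: 20.8
position: [0.4821, 0.1349, 0.1703]
ee_rot: [0.803, 0.596, 0.0, 0.0]
ft_force: [-0.1, 0.3, 0.2]
grip_width: 0.9
```

Emit:
move_arm(
  moves=[
    [[-1, 0, -0.5], [0, 0, 0], 0.9],
    [[-1, 0, 0], [0, 0, 0], 0.9],
    [[-1, 0, 0], [0, 0, 0], 0.9],
    [[-1, 0, 0], [0, 0, 0], 0.9],
    [[0, 0, 0], [0, 0, 0], 0.9],
  ],
)

```text
clock: 21.42
position: [0.453, 0.0374, 0.1818]
ee_rot: [0.804, 0.595, 0.0, 0.001]
ft_force: [0.7, 0.3, 0.1]
grip_width: 0.902
```

Run:
```python
import t
from h import *
a=snap('wrist','w7'); b=snap('side','s7')
A=cv2.resize(a[:220,146:366],(400,400));B=cv2.resize(b[130:250,130:250],(400,400),interpolation=cv2.INTER_CUBIC)
cv2.imwrite('pics/k.png',np.hstack([A,B])[:,:,::-1])
```

```text
21.425 [0.453  0.0374 0.1818] yaw 73.04 tilt [ 0.0008 -0.001 ] [0.7 0.3 0.1]
local units [ 4.077 -0.069  4.989]
```

View pics/k.png

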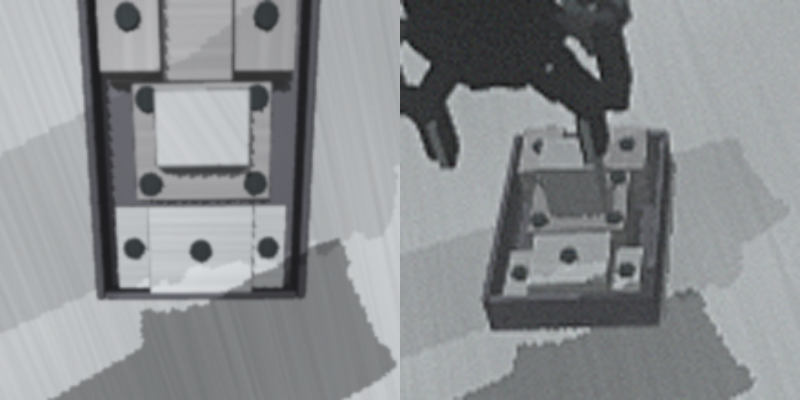

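The wrist crop shows the holder flat between the blocks, with base rows ~83–200 and daylight on both sides. The block edges are at rows 72 and 206. One numeric check, then hand in.

Run:
```python
from h import *
f=lambda u,v,z:onz('w7',146+u*.55,v*.55,z)
th=np.radians(-16.6);ex=np.array([np.cos(th),np.sin(th)]);ey=np.array([-ex[1],ex[0]])
L=lambda p:[((p[:2]-[.481,.136])@e*1000).round(1) for e in (ex,ey)]
print('slot',L(f(196,72,.045)),'step',L(f(200,206,.045)),'shank',L(np.mean([f(*q,.095) for q in [(155,91),(248,91),(248,167),(156,167)]],0)))
print(get_obs()['ft_force'].round(1)); hand_in()
```

```text
slot [np.float64(-1.3), np.float64(31.8)] step [np.float64(0.2), np.float64(-31.4)] shank [np.float64(1.3), np.float64(-0.9)]
[ 0.6 -0.7  0.3]
the job is handed in; nothing more can be done
```

I packed the tray and handed the job in; the interface gives no verdict. I pushed both blocks along the floor to the tray ends with shut fingers, then gripped the holder by its shank and carried it over. I lowered it between them until it touched the floor, released it and backed away, finishing at about 21 s of the 53 s allowed.

**Last checks:**
- **Blocks:** the gap measures about 63 mm, so the block centres are about 109 mm apart (more than 98.5 mm needed).
- **Holder:** it stands about 1.5 mm from the tray centre. The fingers met the floor at the height I had worked out, and in the last picture it looks flat with clearance on both sides.
- **Robot:** it is clear of everything, with the force reading near zero.
- **Jar, screwdriver and collar:** I kept the arm away from them, but did not measure them again at the end.

**Disagreement:** early heights from the fixed cameras came out 2–13 mm low against the given sizes. The wrist-camera heights and the floor contact agreed with the given sizes.

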